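# Point out the cracked metering cup

### The arm

A 6-joint arm with a two-finger parallel gripper is mounted at the origin on the work surface. World frame = base frame: x ahead of the robot, y to its left, z up, the work surface at z = 0. Lengths are in mm, angles in rad, forces in N, time in s.
With the tool pointing down it reaches from about 400 to 825 mm from the base axis. Payload 7 kg.
Tool frame: the origin (TCP) lies at the very end of the fingers, on their centre line; the grasp point (between the pads) lies 19 mm behind it (manip.tcp_to_grasp is the distance from the TCP to the grasp point, in mm); x points along the fingers, z is the direction in which the jaws open and shut, and the axes are right-handed (so a half turn about x gives the same grasp; the last joint's range is limited). The gripper opens to 88 mm and grips with 3 to 60 N. Pads are 19 mm wide; open, the fingers measure 130 mm over their backs; the gripper's body (78 mm by 193 mm) begins 47 mm behind the grasp point.
Start: joints at [-1.015, 0.359, 0.012, 0, -1.224, -0.288], TCP at [178.586, -650.924, 226.561] pointing down, gripper open.
Joint ranges: [-3.07, 3.07], [-1.43, 2.12], [-1.02, 1.25], [-3.03, 1.67], [-3.05, -0], [-3.03, 3.03]. Speed limits (rad/s): [2.39, 2.39, 3.01, 3.14, 3.14, 3.14].

### API

Orientations are given as a rotation vector (axis times angle).
In Python, from plant import manip gives the robot as it stands.
- The arm moves only by the tool carry_out, never from a script. Its arguments are lists of equal length, an entry for each row: "travel": the shift along the tool's x, y, z in units of 60 mm (1.0 is 60 mm), a list of three; "roll": the turn about the tool's x in units of 8 degrees (1.0 is 8 degrees); "hand": the gripper's target within -1 to 1 (shut at 1, half-way at 0, fully open at -1). In form: {"travel": [[dx, dy, dz], ...], "roll": [roll, ...], "hand": [hand, ...]}. A call has 1 to 12 rows; each row shifts and turns the commanded pose from where the row before left it, along the tool's axes as they then stand; what a row does not reach is not made up. A row lasts 1/8 s, in which the tool goes at most 62.5 mm and 10.7 degrees, less where a joint would pass 70% of its speed; a pose out of reach is approached as far as the arm can. A call is refused whole if a number of a shift passes 1 or a number of a turn 1, either way. A call with a gripper value outside its range is refused whole. The fingers move at their own pace and stop on an object; the grip force is fixed at half the most. Time passes only in rows, so rows that do not move let the fingers close. It gives the time, the measured TCP pose, the force and the opening at its end, in the units of the state.
- manip.read_state(): the state, without advancing time (a new reading comes with each control period).
- manip.read_camera(name): name is "side" or "top" or "wrist"; returns a dict with "color" (480x640x3 uint8, blue, green, red), "vertical_fov" (degrees; the focal length in pixels is half the picture's height over the tangent of half this angle, whatever the lens; pixels are square), "cx", "cy" (the principal point, pixels), "rvec" (rotation vector, rad) and "tvec" (3), from world to camera coordinates, as OpenCV has them. Camera axes: x right, y down, z forward; pixel columns grow to the right and rows downward; lengths in mm; the calibration is good to about 2 mm. A picture is of the moment at which its call begins. There is no depth.
- manip.sign_off(): hands the job in, once; it reports no verdict.
The state is a dict: "clock": time; "joint_positions": joint angles; "qvel": joint speeds; "tau": joint torques, N m; "tcp_pos": TCP position; "eef_rot": TCP orientation; "force": force on the tool from outside, world axes, zero at the start; "moment": the same for the moment, N m; "grip_width": finger opening in mm.
Only numpy, scipy, OpenCV 4.12 (cv2) and the standard library are available. Lean on these libraries where they do the work, as an engineer would, in place of code of your own. Each camera call takes 0.05 s, during which the arm holds its last target.

### The job

Before anyone reaches over the metering test stand, make sure it is off: press its large red stop button fully in with the fingertips and let it come back out. Then show the mechanic which metering cup is cracked: point down at the break in its rim, with the fingertips one to three centimetres above it, stay there for a full two seconds without touching the cup, and then draw back at least 15 cm from it. Touch or point at no other cup, do not press the small black start button, and lift or shift nothing.

Things in the scene. Friction and masses are not known exactly. Their poses are not given: they have to be found in the camera images.
- stand: Fixed test stand: cream housing 150 (own x) by 484 mm (own y); metal deck, top 62 mm above the bench, with a row of four cup pockets 96 mm apart along own y; raised switch box (top 96 mm, 90 mm wide) at the own -y end; motor and gearbox, up to 91 mm high, behind at own +x. Origin: centre of its underside, on the bench. Own -x side (spouts) faces the robot, turned up to 0.2 rad.
- stop_button_top (a point): Centre of the top of the stop button: the larger, red one (cap diameter 32 mm), on the part of the switch box nearer the robot. Pressed straight down: 6 mm travel, sprung (about 5 N fully in), comes back when let go. The point moves with the cap.
- stop_button (a joint): Travel of the stop button: 0 = out, 0.006 m = fully in.
- start_button (a joint): Travel of the start button: 0 = out, 0.004 m = fully in. Small black button (cap diameter 18 mm) on the same switch box, 78 mm from the stop button towards the stand's own +x. Must not be pressed.
- cup_cracked: Cracked orange cup: foot diameter 70, rim 88, height 60 mm, yellow agitator inside; a ragged piece 48 mm wide, 36 deep is broken out of the rim on its own +x side, edge pale, a dark crack below it. Loose, 90 g, 6 mm deep in one of the four pockets (rim 116 mm above the bench), turned any way about the vertical. Origin: centre of its underside, z up.
- break (a point): The point to be shown: the middle of the break in the cracked cup's rim, in the gap, level with the rim (40 mm from the cup's axis along the cup's own +x, 60 mm above its underside).
- cup_1: A sound metering cup: same orange plastic cup as cup_cracked (foot diameter 70 mm, rim outer diameter 88 mm, 60 mm tall), rim whole all round, yellow agitator inside. Loose, standing in another pocket of the stand. Origin: centre of its underside; z up. Must not be touched.
- cup_2: A sound metering cup: same orange plastic cup as cup_cracked (foot diameter 70 mm, rim outer diameter 88 mm, 60 mm tall), rim whole all round, yellow agitator inside. Loose, standing in another pocket of the stand. Origin: centre of its underside; z up. Must not be touched.
- cup_3: A sound metering cup: same orange plastic cup as cup_cracked (foot diameter 70 mm, rim outer diameter 88 mm, 60 mm tall), rim whole all round, yellow agitator inside. Loose, standing in another pocket of the stand. Origin: centre of its underside; z up. Must not be touched.
- idler_gear: Chrome idler gear lying on the bench in front of the stand, diameter 70 mm, 12 mm thick with a 28 mm hub 22 mm high. Origin: centre of its underside. Leave alone.
- agitator_wheel: Spare yellow nylon agitator wheel lying on the bench in front of the stand, diameter 68 mm, 20 mm high. Origin: centre of its underside. Leave alone.
- washer_1: Steel cotter washer, 26 mm outer and 13 mm inner diameter, 4 mm thick, lying loose on the front strip of the stand's deck. Origin: centre of its underside. Leave alone.
- washer_2: The second steel cotter washer, like washer_1, also on the front strip of the deck. Leave alone.
- oil_can: Green oil can, 68 mm diameter, with a thin brass spout up to 168 mm high that leans 65 mm out along own +x, standing on the bench to the left of the stand. Origin: centre of its underside. Leave alone.
Mind the look-alikes: they are no part of the job. What is shaped like the cup_3 but pink or purple is not meant.

How it is judged (in metres and radians):
On the way, in this order (a step that is already met when the one before it is completed fails the run):
1. the red stop button is pressed fully in (value of joint stop_button above 0.005 m), for 0.1 s.
2. the fingertips point at the break in the cracked cup's rim from just above (grasp point within 25 mm sideways, tips up to about 45 mm above the rim) for two seconds (horizontal distance between the grasp point and break below 0.025 m and z of the grasp point in the frame of break between 0.018 and 0.066 m), for 2 s.
At the end, for the whole second after the job is handed in: The hand is drawn back (grasp point over 13 cm from the break), the stop button is out again, the start button not pressed, all four cups stand upright and still in their pockets (within 8 mm), and gear, agitator wheel, washers and oil can lie where they lay (within 10 mm) (distance between the grasp point and break above 0.13 m and value of joint each of stop_button, start_button below 0.0015 m and distance of each of cup_cracked, cup_1, cup_2, cup_3 from where it was at the start of the episode below 0.008 m and angle between each of cup_cracked, cup_1, cup_2, cup_3's own z axis and vertical below 0.1 rad and linear speed of each of cup_cracked, cup_1, cup_2, cup_3 below 0.02 m/s and distance of each of idler_gear, agitator_wheel, washer_1, washer_2, oil_can from where it was at the start of the episode below 0.01 m); the robot touches nothing.
It fails at once if a cup is touched by the robot (contact force between any of the fingers, the arm and cup_cracked above 0.3 N or contact force between any of the fingers, the arm and cup_1 above 0.3 N or contact force between any of the fingers, the arm and cup_2 above 0.3 N or contact force between any of the fingers, the arm and cup_3 above 0.3 N).
It fails at once if a cup is lifted, shifted or tipped (distance of any of cup_cracked, cup_1, cup_2, cup_3 from where it was at the start of the episode above 0.01 m or angle between any of cup_cracked, cup_1, cup_2, cup_3's own z axis and vertical above 0.15 rad).
It fails at once if the fingertips point at a sound cup: over its middle (within 25 mm), less than 30 mm above its rim ((horizontal distance between the grasp point and cup_1 below 0.025 m and z of the grasp point in the frame of cup_1 below 0.109 m) or (horizontal distance between the grasp point and cup_2 below 0.025 m and z of the grasp point in the frame of cup_2 below 0.109 m) or (horizontal distance between the grasp point and cup_3 below 0.025 m and z of the grasp point in the frame of cup_3 below 0.109 m)).
It fails at once if the start button is pressed (value of joint start_button above 0.002 m).
It fails at once if the gear, agitator wheel, a washer or the oil can is shifted or lifted (distance of any of idler_gear, agitator_wheel, washer_1, washer_2, oil_can from where it was at the start of the episode above 0.012 m).
It also fails if it takes over 38 s, if anything falls off the work surface, if the arm or the gripper's body presses on something with over 40 N, if the wrist force passes 120 N, or if a joint passes its speed limit or range.

## Working session

There is one attempt and no reset: what is moved stays moved. The work goes in short steps, Python scripts to look and compute and a tool call to move; the robot and the scene stay as the last step left them, time stands still between calls to the robot, and variables do not carry over. Pictures are saved under pics/ and viewed, and the job is handed in when it is done.

Besides the shell and the picture viewer there is one more tool, called after "Call:" by a JSON object that holds its "op" and its "data", one argument or row to a line. carry_out: Moves the arm, as the interface text tells. Its arguments: {"type":"object","properties":{"travel":{"type":"array","items":{"type":"array","items":{"type":"number"}}},"roll":{"type":"array","items":{"type":"number"}},"hand":{"type":"array","items":{"type":"number"}}},"required":["travel","roll","hand"]}

```bash
mkdir -p pics; python3 - <<'E'
from plant import manip
import cv2
s=manip.read_state();print(s)
for n in("side","top","wrist"):
    c=manip.read_camera(n);cv2.imwrite(f"pics/{n}0.png",c["color"]);print(n,{k:v for k,v in c.items() if k!="color"})
E
```

```text
{'clock': 0.0, 'joint_positions': array([-1.01486422e+00,  3.59396185e-01,  1.10412552e-02, -3.36972070e-04,
       -1.22409150e+00, -2.88098192e-01]), 'qvel': array([-1.32242176e-03, -7.26767724e-04, -1.30724051e-03, -4.07853714e-05,
       -6.57265561e-04, -1.07314872e-03]), 'tau': array([-2.29553414e-03, -5.82726073e+01,  2.93044996e+01,  6.99730843e+00,
        6.79521851e-03, -1.35986215e-04]), 'tcp_pos': array([ 178.46965638, -650.46608937,  225.61138461]), 'eef_rot': array([-1.40217011,  1.06952732,  1.40469359]), 'force': array([-0.10628613,  0.98501653,  0.05908464]), 'moment': array([-0.02295942,  0.06264301, -0.00764182]), 'grip_width': 87.67475670240317}
side {'vertical_fov': 54.38722731586157, 'cx': 313.79610291850935, 'cy': 244.97939416611624, 'rvec': array([ 0.19269245, -2.8687971 ,  1.15246656]), 'tvec': array([ 549.14689849,   79.19446536, 1128.94169608])}
top {'vertical_fov': 52.88387911006397, 'cx': 327.53898405196855, 'cy': 237.22609261290427, 'rvec': array([ 2.13174558, -2.15319233,  0.10499229]), 'tvec': array([  65.45437354,  557.44457148, 1103.7163784 ])}
wrist {'vertical_fov': 62.1802421540517, 'cx': 318.1651131258523, 'cy': 238.03539359704874, 'rvec': array([-1.78827329, -2.34451748, -0.3420518 ]), 'tvec': array([674.06403276, -36.82267954, 391.72960996])}
```

View pics/side0.png

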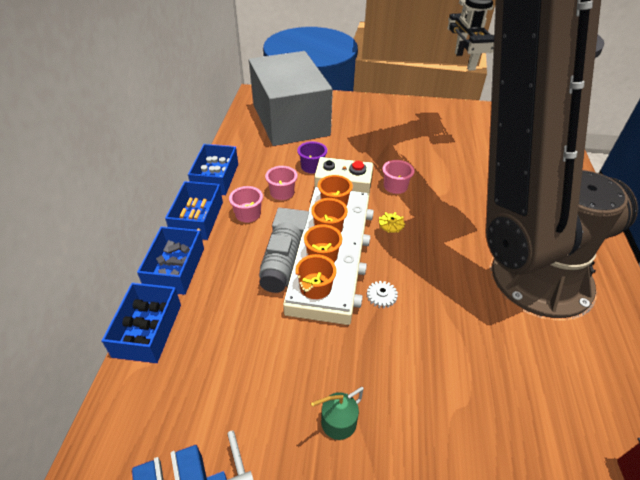

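View pics/top0.png

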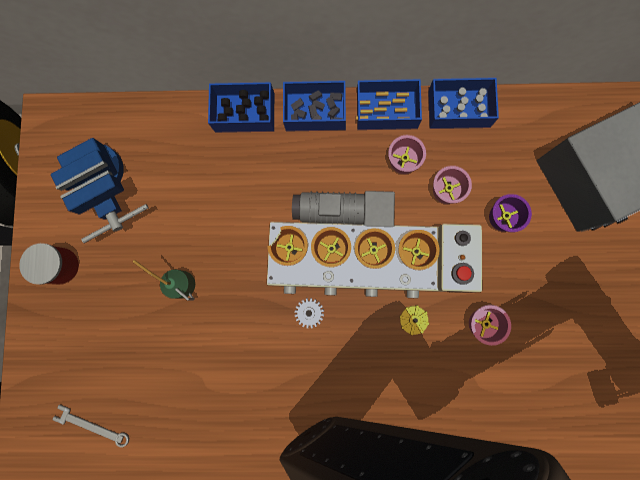

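View pics/wrist0.png

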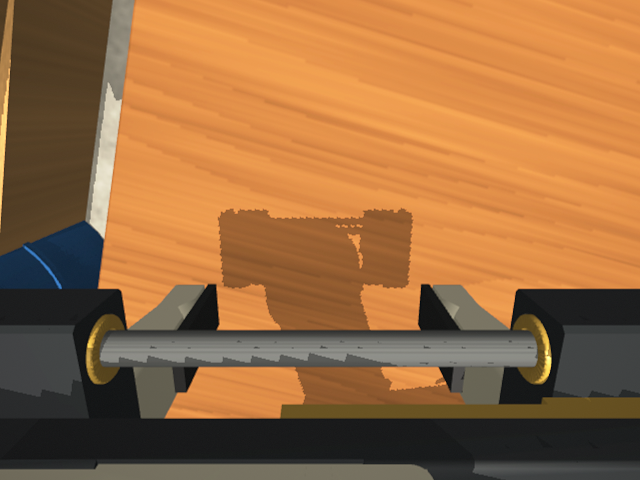

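```bash
python3 - <<'E'
import cv2
t=cv2.imread("pics/top0.png");s=cv2.imread("pics/side0.png")
cv2.imwrite("pics/t1.png",cv2.resize(t[215:300,260:360],None,fx=7,fy=7,interpolation=2))
cv2.imwrite("pics/t2.png",cv2.resize(t[215:300,390:490],None,fx=7,fy=7,interpolation=2))
cv2.imwrite("pics/s1.png",cv2.resize(s[150:330,270:400],None,fx=3.3,fy=3.3,interpolation=2))
E
```

```text
(no output)
```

View pics/t1.png

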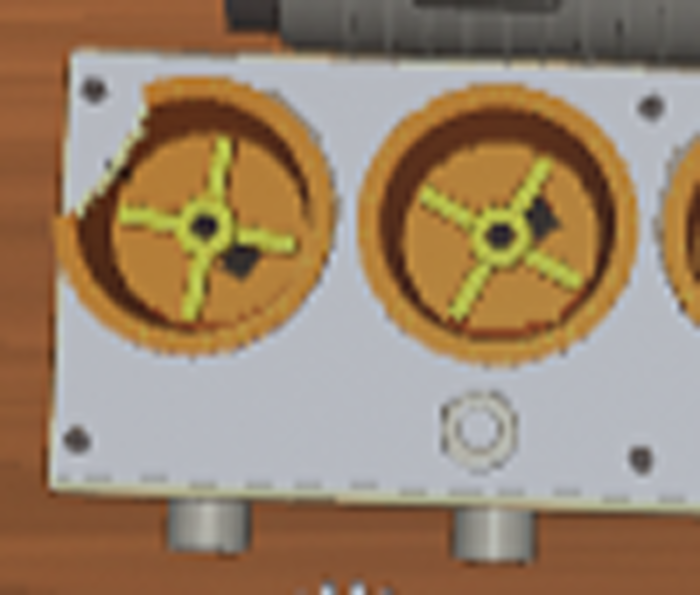

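View pics/t2.png

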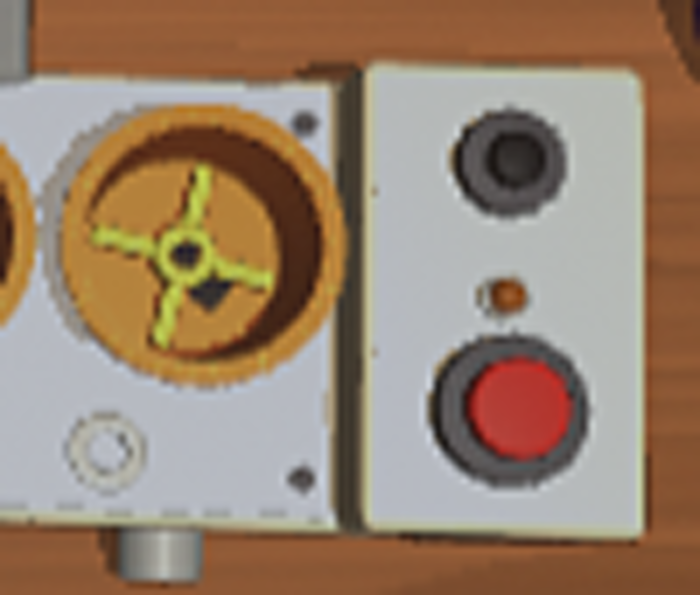

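View pics/s1.png

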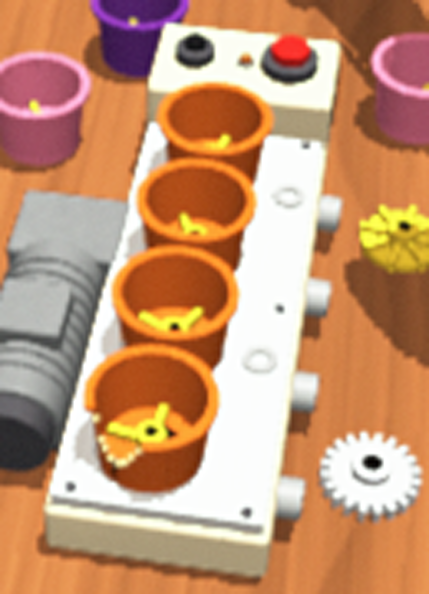

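```bash
cat >h.py <<'E'
import numpy as np,cv2
from plant import manip
def cam(n):
    c=manip.read_camera(n);f=240/np.tan(np.radians(c["vertical_fov"]/2))
    K=np.array([[f,0,c["cx"]],[0,f,c["cy"]],[0,0,1]]);R=cv2.Rodrigues(c["rvec"])[0]
    return c["color"],K,R,np.array(c["tvec"]).reshape(3,1)
def tri(A,a,B,b):
    P=[C[1]@np.hstack([C[2],C[3]]) for C in(A,B)]
    X=cv2.triangulatePoints(P[0],P[1],np.float64(a).reshape(2,1),np.float64(b).reshape(2,1));return (X[:3]/X[3]).ravel()
def atz(C,p,z):
    _,K,R,t=C;o=(-R.T@t).ravel();d=R.T@np.linalg.inv(K)@[p[0],p[1],1];return o+d*(z-o[2])/d[2]
def proj(C,X): return cv2.projectPoints(np.float64(X).reshape(-1,1,3),C[2],C[3],C[1],None)[0].reshape(-1,2)
E
python3 - <<'E'
from h import *
T=cam("top");S=cam("side")
t=lambda x,y,ox:(ox+x/7-.43,215+y/7-.43)
s=lambda x,y:(270+x/3.3-.35,150+y/3.3-.35)
print("stop",tri(T,t(521,408,390),S,s(290,47)))
print("start",tri(T,t(515,158,390),S,s(196,42)))
print("cup",tri(T,t(197,215,260),S,s(151,398)))
for z in (110,116): print("z",z,"stop",atz(T,t(521,408,390),z),"start",atz(T,t(515,158,390),z))
c=atz(T,t(197,215,260),116);print("cup116",c,"brk",atz(T,t(94,140,260),116),atz(T,t(148,88,260),116),atz(T,t(70,215,260),116))
print("cup4",atz(T,t(204,245,390),116), "washers",atz(T,t(479,430,260),64),atz(T,t(107,452,390),64))
im=S[0].copy()
a=np.linspace(0,6.28,60);c=atz(T,t(197,215,260),116)
ring=np.c_[c[0]+44*np.cos(a),c[1]+44*np.sin(a),116+0*a]
b=atz(T,t(94,140,260),116)
big=cv2.resize(im[150:330,270:400],None,fx=5,fy=5,interpolation=2)
for p in proj(S,np.r_[ring]): cv2.circle(big,tuple(int(v) for v in((p-[270,150])*5+2)),1,(255,0,0),-1)
p=proj(S,b)[0];cv2.circle(big,tuple(int(v) for v in((p-[270,150])*5+2)),5,(255,255,0),1)
cv2.imwrite("pics/s2.png",big[300:])
E
```

```text
stop [ 467.50065766 -236.1914619   116.35101562]
start [ 544.97303746 -238.87743906  111.61192762]
cup [531.69737422 145.76427484 111.51982229]
z 110 stop [ 467.23083866 -237.75128536  110.        ] start [ 545.32982283 -239.29058496  110.        ]
z 116 stop [ 466.92846982 -236.24270138  116.        ] start [ 544.58398023 -237.77326028  116.        ]
cup116 [531.10714036 145.26345753 116.        ] brk [555.2386944  177.84621359 116.        ] [571.57937159 160.85339221 116.        ] [531.56254989 185.26634593 116.        ]
cup4 [ 518.46908272 -140.66066399  116.        ] washers [465.37906233  58.76534149  64.        ] [ 456.60600878 -115.58449046   64.        ]
```

View pics/s2.png

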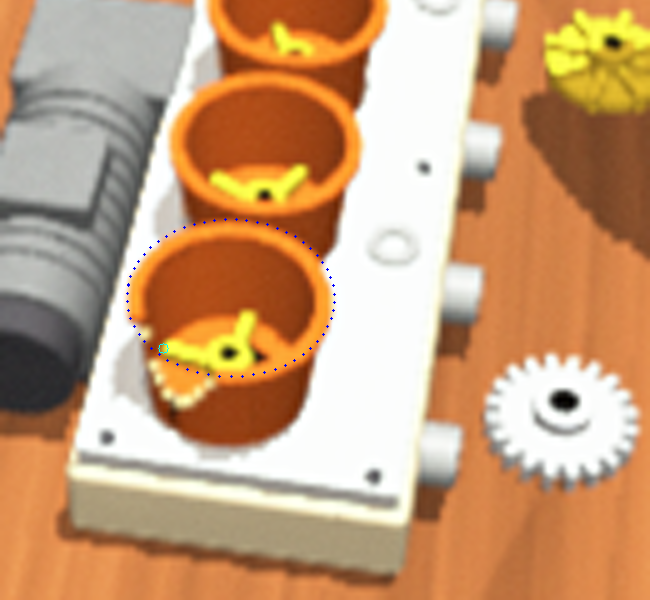

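```bash
cat >>h.py <<'E'
def plan(goal):
    s=manip.read_state();R=cv2.Rodrigues(np.array(s["eef_rot"]))[0]
    d=np.array(goal)-s["tcp_pos"];print(s["clock"],s["tcp_pos"].round(1),"F",s["force"].round(1),"w",round(s["grip_width"],1));print(R.round(3));print("tool units",(R.T@d/60).round(3), "mm",d.round(1))
E
python3 -c "
from h import *
plan([467,-236.5,226])"
```

```text
0.25 [ 178.5 -650.7  226.1] F [-0.4 -0.  -0.4] w 87.9
[[-0.    -0.964 -0.265]
 [ 0.001 -0.265  0.964]
 [-1.     0.     0.001]]
tool units [ 6.000e-03 -6.463e+00  5.386e+00] mm [ 2.885e+02  4.142e+02 -1.000e-01]
```

Call:
{"op": "carry_out", "data": {
  "travel": [
    [0, -0.538, 0.449],
    [0, -0.538, 0.449],
    [0, -0.538, 0.449],
    [0, -0.538, 0.449],
    [0, -0.538, 0.449],
    [0, -0.538, 0.449],
    [0, -0.538, 0.449],
    [0, -0.538, 0.449],
    [0, -0.538, 0.449],
    [0, -0.538, 0.449],
    [0, -0.538, 0.449],
    [0, -0.538, 0.449]
  ],
  "roll": [0, 0, 0, 0, 0, 0, 0, 0, 0, 0, 0, 0],
  "hand": [1, 1, 1, 1, 1, 1, 1, 1, 1, 1, 1, 1]
}}

```text
clock: 1.75
tcp_pos: [467.2, -235.4, 226.7]
eef_rot: [-1.404, 1.07, 1.403]
force: [0.1, 0.9, 1.1]
grip_width: 0.4
```

Call:
{"op": "carry_out", "data": {
  "travel": [
    [0, 0, 0],
    [0, 0, 0]
  ],
  "roll": [0, 0],
  "hand": [1, 1]
}}

```text
clock: 2.0
tcp_pos: [466.4, -236.5, 226.5]
eef_rot: [-1.404, 1.07, 1.404]
force: [0.5, -0.6, -0.1]
grip_width: 0.4
```

```bash
python3 -c "
from h import *
plan([467,-236.5,150])
W=cam('wrist');cv2.imwrite('pics/w1.png',W[0]);print(proj(W,[[467,-236.5,116],[545,-238.5,113],[518.5,-140.7,116]]))"
```

```text
2.0 [ 466.4 -236.5  226.5] F [ 0.5 -0.6 -0.1] w 0.4
[[-0.    -0.964 -0.265]
 [ 0.    -0.265  0.964]
 [-1.     0.     0.   ]]
tool units [ 1.274 -0.01  -0.002] mm [  0.6   0.  -76.5]
[[317.8255922  233.44060332]
 [288.25648095 326.30059558]
 [421.67631147 328.73017724]]
```

View pics/w1.png

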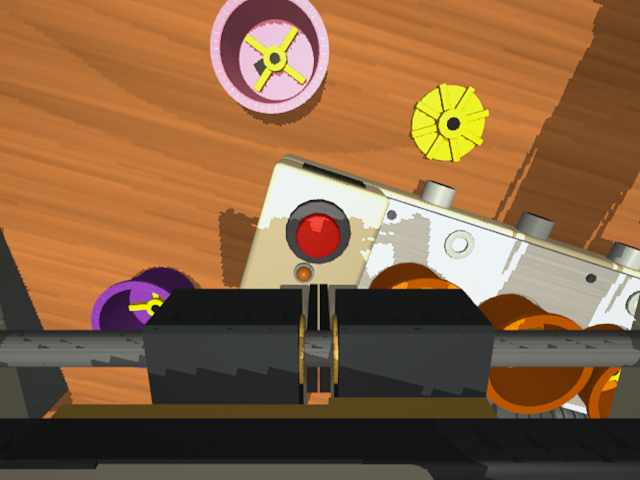

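Call:
{"op": "carry_out", "data": {
  "travel": [
    [0.3, 0, 0],
    [0.35, 0, 0],
    [0.35, 0, 0],
    [0.35, 0, 0],
    [0.25, 0, 0],
    [0.12, 0, 0],
    [0.12, 0, 0],
    [0.1, 0, 0],
    [0.06, 0, 0],
    [0, 0, 0],
    [0, 0, 0]
  ],
  "roll": [0, 0, 0, 0, 0, 0, 0, 0, 0, 0, 0],
  "hand": [1, 1, 1, 1, 1, 1, 1, 1, 1, 1, 1]
}}

```text
clock: 3.42
tcp_pos: [467.0, -237.2, 111.5]
eef_rot: [-1.408, 1.069, 1.402]
force: [-15.4, 9.4, 44.8]
grip_width: 0.3
```

```bash
python3 -c "
from h import *
W=cam('side');cv2.imwrite('pics/s3.png',cv2.resize(W[0][130:210,310:410],None,fx=7,fy=7,interpolation=2))
W=cam('wrist');cv2.imwrite('pics/w3.png',W[0])
s=manip.read_state();print(s['tcp_pos'],s['force'])"
```

```text
[ 467.00325581 -237.18677329  111.52483826] [-15.33817017   8.83665462  45.11780327]
```

View pics/s3.png

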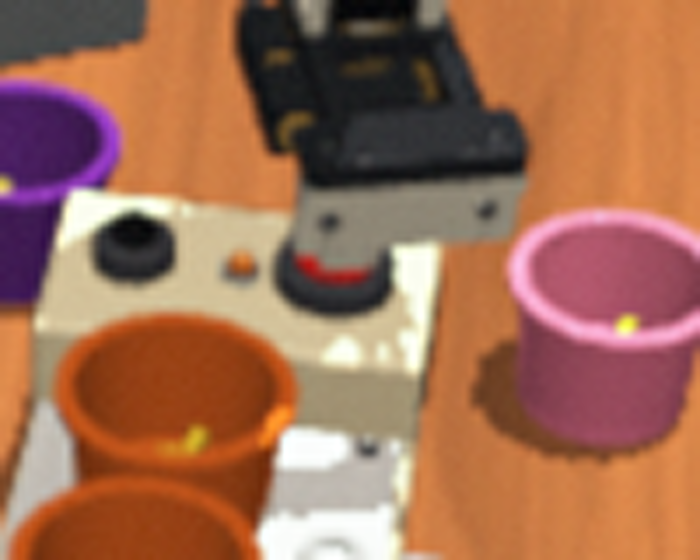

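View pics/w3.png

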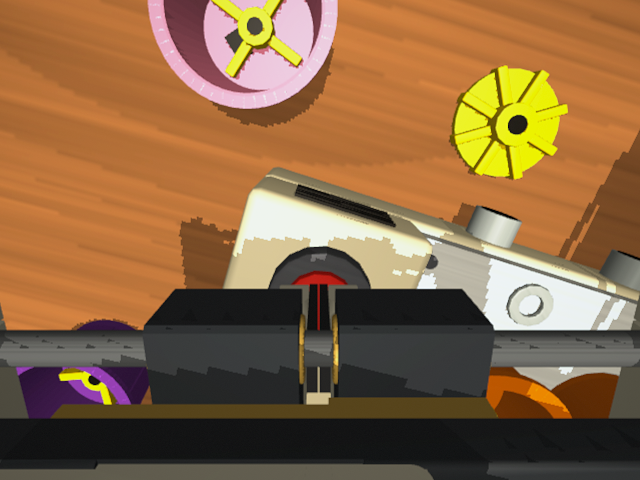

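Call:
{"op": "carry_out", "data": {
  "travel": [
    [-0.1, 0, 0],
    [-0.2, 0, 0],
    [-0.3, 0, 0],
    [-0.4, 0, 0],
    [-0.4, 0, 0],
    [-0.4, 0, 0],
    [-0.4, 0, 0],
    [0, 0, 0],
    [0, 0, 0]
  ],
  "roll": [0, 0, 0, 0, 0, 0, 0, 0, 0],
  "hand": [1, 1, 1, 1, 1, 1, 1, 1, 1]
}}

```text
clock: 4.65
tcp_pos: [466.4, -236.4, 238.2]
eef_rot: [-1.403, 1.07, 1.404]
force: [-0.5, 0.5, -0.1]
grip_width: 0.1
```

```bash
python3 -c "
from h import *
plan([555.2,178,236])
W=cam('side');cv2.imwrite('pics/s4.png',cv2.resize(W[0][130:210,310:410],None,fx=7,fy=7,interpolation=2))"
```

```text
4.65 [ 466.4 -236.4  238.2] F [-0.5  0.5 -0.1] w 0.1
[[-0.    -0.964 -0.265]
 [ 0.    -0.265  0.964]
 [-1.     0.     0.001]]
tool units [ 0.04  -3.254  6.27 ] mm [ 88.8 414.4  -2.2]
```

View pics/s4.png

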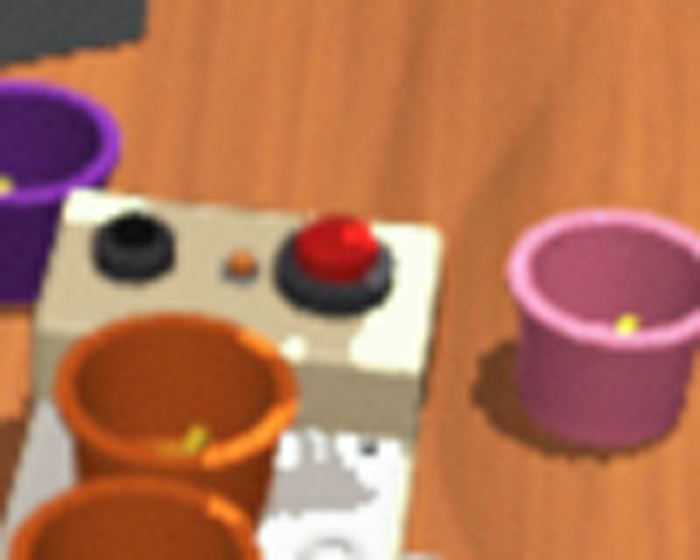

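Call:
{"op": "carry_out", "data": {
  "travel": [
    [0, -0.271, 0.5225],
    [0, -0.271, 0.5225],
    [0, -0.271, 0.5225],
    [0, -0.271, 0.5225],
    [0, -0.271, 0.5225],
    [0, -0.271, 0.5225],
    [0, -0.271, 0.5225],
    [0, -0.271, 0.5225],
    [0, -0.271, 0.5225],
    [0, -0.271, 0.5225],
    [0, -0.271, 0.5225],
    [0, -0.271, 0.5225]
  ],
  "roll": [0, 0, 0, 0, 0, 0, 0, 0, 0, 0, 0, 0],
  "hand": [1, 1, 1, 1, 1, 1, 1, 1, 1, 1, 1, 1]
}}

```text
clock: 6.2
tcp_pos: [555.0, 178.8, 237.5]
eef_rot: [-1.404, 1.072, 1.405]
force: [0.7, -0.6, 0.3]
grip_width: 0.5
```

Call:
{"op": "carry_out", "data": {
  "travel": [
    [0, 0, 0],
    [0, 0, 0]
  ],
  "roll": [0, 0],
  "hand": [1, 1]
}}

```text
clock: 6.45
tcp_pos: [554.7, 177.4, 237.7]
eef_rot: [-1.404, 1.072, 1.405]
force: [0.4, -0.7, -0.1]
grip_width: 0.3
```

```bash
python3 -c "
from h import *
plan([555.2,178,136])
W=cam('wrist');cv2.imwrite('pics/w5.png',W[0]);print(proj(W,[[555.2,178,116],[571.6,160.9,116],[531.6,185.3,116]]))"
```

```text
6.45 [554.7 177.4 237.7] F [ 0.4 -0.7 -0.1] w 0.3
[[-0.002 -0.964 -0.265]
 [-0.001 -0.265  0.964]
 [-1.     0.002 -0.001]]
tool units [ 1.694 -0.013  0.008] mm [   0.5    0.6 -101.7]
[[318.6663787  229.59121806]
 [290.47961757 244.31559747]
 [337.23147335 201.54568443]]
```

View pics/w5.png

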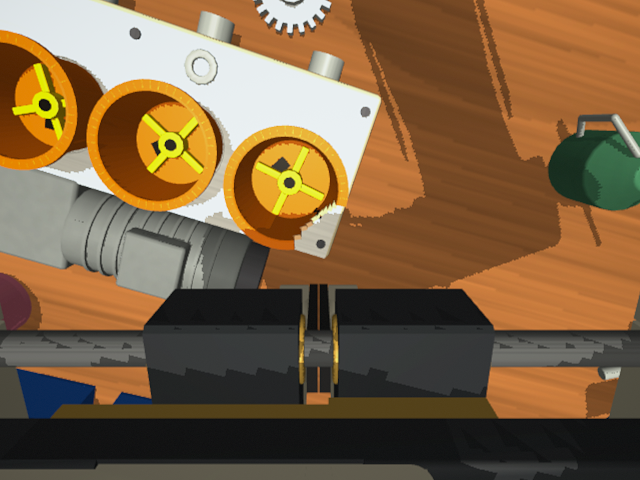

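Call:
{"op": "carry_out", "data": {
  "travel": [
    [0.2, -0.03, 0.03],
    [0.3, 0, 0],
    [0.3, 0, 0],
    [0.3, 0, 0],
    [0.3, 0, 0],
    [0.2, 0, 0],
    [0.1, 0, 0],
    [0, 0, 0],
    [0, 0, 0]
  ],
  "roll": [0, 0, 0, 0, 0, 0, 0, 0, 0],
  "hand": [1, 1, 1, 1, 1, 1, 1, 1, 1]
}}

```text
clock: 7.62
tcp_pos: [556.8, 180.1, 137.2]
eef_rot: [-1.404, 1.069, 1.403]
force: [0.3, -0.1, -0.3]
grip_width: 0.4
```

```bash
python3 -c "
from h import *
plan([555.2,178,136])
W=cam('side');cv2.imwrite('pics/s6.png',cv2.resize(W[0][200:310,250:390],None,fx=5,fy=5,interpolation=2))
W=cam('top');cv2.imwrite('pics/t6.png',cv2.resize(W[0][200:300,240:370],None,fx=5,fy=5,interpolation=2))
"
```

```text
7.625 [556.8 180.1 137.2] F [ 0.3 -0.1 -0.3] w 0.4
[[ 0.001 -0.964 -0.265]
 [ 0.    -0.265  0.964]
 [-1.    -0.001  0.   ]]
tool units [ 0.019  0.036 -0.027] mm [-1.6 -2.1 -1.2]
```

View pics/s6.png

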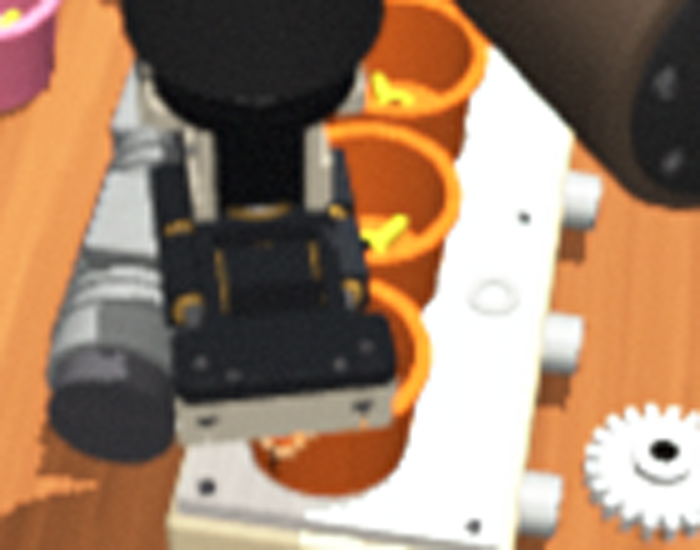

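View pics/t6.png

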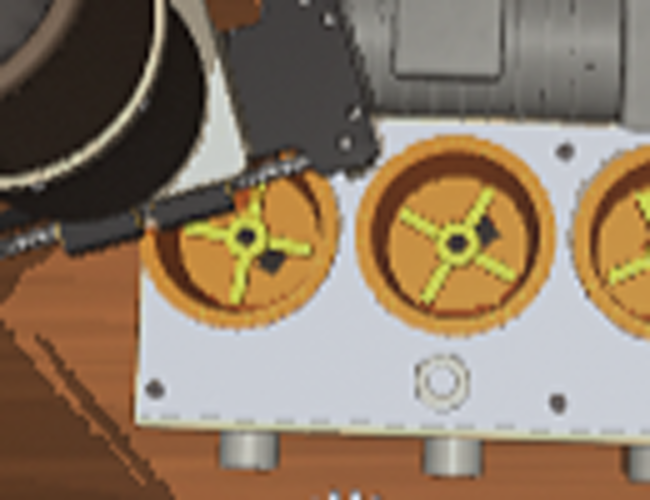

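Call:
{"op": "carry_out", "data": {
  "travel": [
    [0, 0, 0],
    [0, 0, 0],
    [0, 0, 0],
    [0, 0, 0],
    [0, 0, 0],
    [0, 0, 0],
    [0, 0, 0],
    [0, 0, 0],
    [0, 0, 0],
    [0, 0, 0],
    [0, 0, 0],
    [0, 0, 0]
  ],
  "roll": [0, 0, 0, 0, 0, 0, 0, 0, 0, 0, 0, 0],
  "hand": [1, 1, 1, 1, 1, 1, 1, 1, 1, 1, 1, 1]
}}

```text
clock: 9.22
tcp_pos: [556.5, 179.9, 136.5]
eef_rot: [-1.404, 1.07, 1.404]
force: [0.7, -0.3, -0.3]
grip_width: 0.6
```

Call:
{"op": "carry_out", "data": {
  "travel": [
    [0, 0, 0],
    [0, 0, 0],
    [0, 0, 0],
    [0, 0, 0],
    [0, 0, 0],
    [0, 0, 0],
    [0, 0, 0],
    [0, 0, 0],
    [0, 0, 0],
    [0, 0, 0]
  ],
  "roll": [0, 0, 0, 0, 0, 0, 0, 0, 0, 0],
  "hand": [1, 1, 1, 1, 1, 1, 1, 1, 1, 1]
}}

```text
clock: 10.48
tcp_pos: [556.5, 180.0, 136.6]
eef_rot: [-1.404, 1.07, 1.404]
force: [-0.8, 0.2, -0.9]
grip_width: 0.2
```

Call:
{"op": "carry_out", "data": {
  "travel": [
    [-0.15, 0, 0],
    [-0.3, 0, 0],
    [-0.4, 0, 0],
    [-0.5, 0, 0],
    [-0.5, 0, 0],
    [-0.5, 0, 0],
    [-0.4, 0, 0],
    [-0.3, 0, 0],
    [-0.2, 0, 0],
    [0, 0, 0],
    [0, 0, 0],
    [0, 0, 0]
  ],
  "roll": [0, 0, 0, 0, 0, 0, 0, 0, 0, 0, 0, 0],
  "hand": [1, 1, 1, 1, 1, 1, 1, 1, 1, 1, 1, 1]
}}

```text
clock: 11.98
tcp_pos: [556.2, 179.8, 330.7]
eef_rot: [-1.403, 1.072, 1.404]
force: [0.7, -0.2, 0.2]
grip_width: 0.2
```

```bash
python3 -c "
from h import *
plan([555.2,178,116])
S=cam('side')[0];T=cam('top')[0]
cv2.imwrite('pics/s7.png',S);cv2.imwrite('pics/t7.png',T)
"
```

```text
11.975 [556.2 179.8 330.7] F [ 0.7 -0.2  0.2] w 0.2
[[-0.001 -0.964 -0.265]
 [-0.001 -0.265  0.964]
 [-1.     0.001 -0.   ]]
tool units [ 3.578  0.019 -0.024] mm [  -1.    -1.8 -214.7]
```

View pics/s7.png

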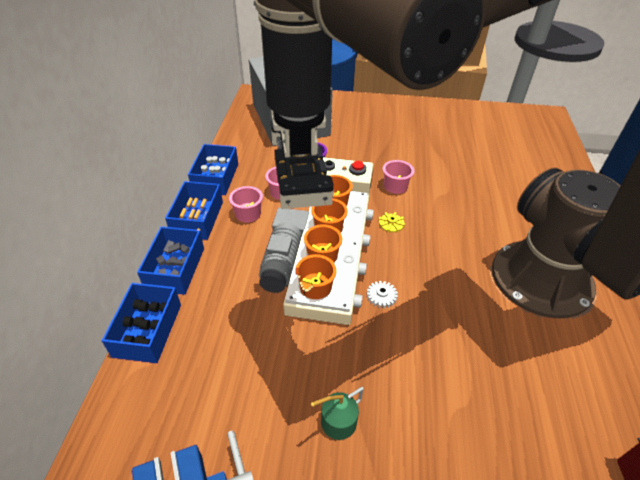

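View pics/t7.png

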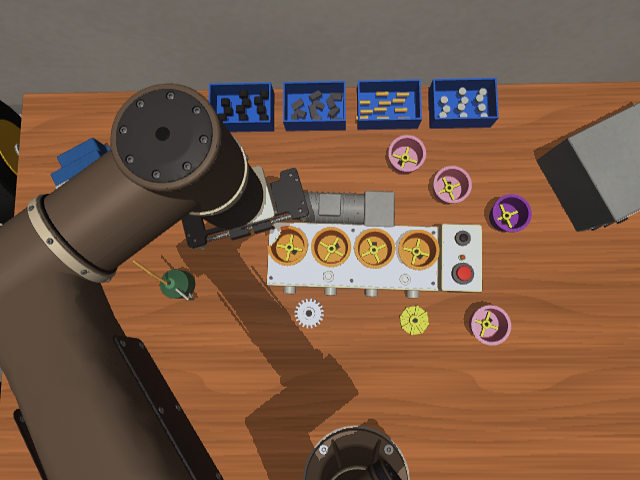

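The hand is about 21 cm clear of the break, and everything else is where it was in the first pictures.

```bash
python3 -c "
from plant import manip
print(manip.sign_off())"
```

```text
the job is handed in; nothing more can be done
None
```

The job is done and handed in at about 12 s. No verdict came back.

- **Stop button:** I pressed it with the closed fingertips until it bottomed out, at about 45 N against its 5 N spring. The cap went down only about 5 mm by my camera and arm readings, whose error is about 2 mm. I took the hard stop as fully in, and the side picture showed the cap back out afterwards.
- **Pointing:** the cracked cup is the one in the pocket furthest from the switch box. I held the fingertips over the break, about 20 mm above the rim and roughly 2 mm off sideways, for more than 2.5 s. The force reading stayed near zero.
- **Drawing back:** I lifted the hand straight up until the tips were about 21 cm above the break.
- **Last checks:** the final pictures show the cups, washers, gear, agitator wheel and oil can where they were at the start. The start button was not touched.
- **Disagreement:** the wrist camera put the break about 2–3 mm from where the top camera did. I shifted about 2 mm towards the wrist-camera reading, well within the 25 mm allowed.

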